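# Load wax blocks into a sprung stack magazine

### The job

Load both red wax blocks into the spring-loaded stack magazine, flat and one on top of the other: set each block in the top of the pocket and press it down against the spring until both end catches snap back over it. Finish with both blocks held down under the catches and let go, and do not disturb the tub of grit or the small sherds lying around the work.

Things in the scene. Friction and masses are not known exactly. Their poses are not given: they have to be found in the camera images.
- magazine: blue and aluminium stack magazine fixed to the table: base plate 72 x 132 mm, 102 mm tall, an upright pocket open at the top between four aluminium corner guides. Origin: centre of the base's underside; x across its narrow width, y along its length, z up. Blue catch housings stand behind both y ends, up to 82 mm high; with their black knobs they reach to y = +/-72 mm
- mouth (a point): centre of the pocket, 94 mm above the table; axes as the magazine's. The pocket is 41 mm (x) by 65 mm (y): a wax block goes in flat, its 62 mm length along y, with 1.5 mm play on every side. The guides are straight up to this height and flare outward a little up to 102 mm
- slots (a point): centre of the pocket, 50 mm above the table. On both long sides (+x and -x) the space between the corner guides is open from the base plate (6 mm) to the top, a slot 45 mm wide in y, with nothing standing outside it: fingers that hold a block by its 62 mm long sides can go down in the two slots and open there
- ramps (a point): centre of the pocket, 77 mm above the table, level with the top of the two catches' ramps. A block let go in the top of the pocket rests on the ramps, its underside 69 to 77 mm above the table, top above the ramps; it must be pressed (about 6 to 20 N) to spread the catches and go past them
- catch_line (a point): centre of the pocket, 63 mm above the table, level with the flat undersides of the two 16 mm wide steel catches, one at the middle of each y end. They let a block pass downward only: when its top is below this level both snap back over it and hold it. The second block is pressed in on top of the first and pushes it deeper
- follower (a joint): brass spring plate under the stack, in m, downward positive: 0 = empty magazine, plate top 61 mm above the table; about 0.020 with one block held under the catches, about 0.042 with two; its stop is at 0.049. The spring pushes up with 3 N at 0 and 6 N at 0.042
- catch_a (a joint): steel catch at the magazine's +y end, in m: 0 = fully in, its tip 26.5 mm from the pocket's centre (reaching about 4.5 mm over the block's end); positive = pushed outward, against a light spring (about 1 to 2 N), at most 0.009
- catch_b (a joint): steel catch at the magazine's -y end, likewise: 0 = fully in, positive = pushed outward
- wax_one: red block of modelling wax, a plain box 38 x 62 x 22 mm (x, y, z), 0.06 kg give or take a third, lying flat on the table at the start. Origin: centre of its underside; x across the 38 mm width, y along the 62 mm length, z up. The two wax blocks are alike and may be loaded in either order
- wax_two: red block of modelling wax, a plain box 38 x 62 x 22 mm (x, y, z), 0.06 kg give or take a third, lying flat on the table at the start. Origin: centre of its underside; x across the 38 mm width, y along the 62 mm length, z up. The two wax blocks are alike and may be loaded in either order
- grit_tub: tub of sieve grit in a brown paper cup, 78 mm across, 76 mm high, a loose bystander; origin at the centre of its underside
- sherd_near: small flat pot sherd, 31 x 42 x 12 mm, a loose bystander; origin at the centre of its underside
- sherd_mid: small flat pot sherd, 32 x 37 x 12 mm, a loose bystander; origin at the centre of its underside

How it is judged (in metres and radians):
At the end, for the whole second after the job is handed in: Both wax blocks lie flat (0.1 rad) in the pocket, one on the other, within 6 mm of its axis, undersides 10 to 43.5 mm above the magazine's underside, both catches back in within 2 mm over the upper one, follower down at least 37 mm, blocks at rest (z of wax_one in the frame of magazine between 0.01 and 0.0435 m and horizontal distance between each of wax_one, wax_two and magazine below 0.006 m and angle between each of wax_one, wax_two's own z axis and vertical below 0.1 rad and linear speed of each of wax_one, wax_two below 0.01 m/s and z of wax_two in the frame of magazine between 0.01 and 0.0435 m and value of joint each of catch_a, catch_b below 0.002 m and value of joint follower above 0.037 m); the robot touches nothing.
It fails at once if a bystander is moved by more than 40 mm: grit_tub, sherd_near, sherd_mid (distance of any of grit_tub, sherd_near, sherd_mid from where it was at the start of the episode above 0.04 m).
It also fails if it takes over 72 s, if anything falls off the work surface, if the arm or the gripper's body presses on something with over 40 N, if the wrist force passes 120 N, or if a joint passes its speed limit or range.

### The arm

A 6-joint arm with a two-finger parallel gripper is mounted at the origin on a cart in front of the work surface, level with it; the furniture and walls round the work are solid. World frame = base frame: x ahead of the robot, y to its left, z up, the work surface at z = 0. Lengths are in mm, angles in degrees, forces in N, time in s.
With the tool pointing down it reaches from about 350 to 850 mm from the base axis. Payload 8.1 kg.
Tool frame: the origin (TCP) lies midway between the tips of the shut fingers; the grasp point (between the pads) lies grip_depth behind it (grip_depth is the distance from the TCP to the grasp point, in mm); z points along the fingers, y is the line along which they close (so a half turn about z gives the same grasp; the last joint's range is limited). The gripper opens to 85 mm and grips with 20 to 120 N. Pads are 22 mm wide; open, the fingers measure 114 mm over their backs; the gripper's body (76 mm by 85 mm) begins 54 mm behind the grasp point. The pads swing forward as they close: fully open they stand 13 mm farther back than shut.
Start: joints at [-73.992, 7.471, 85.268, -0, 87.261, -4.893], TCP at [214.078, -560.514, 231.292] pointing down, gripper open.
Joint ranges: [-169.43, 169.43], [-51.17, 129.36], [1.28, 143.12], [-76.62, 256.62], [0, 156.53], [-152.29, 152.29]. Speed limits (degrees/s): [136.94, 136.94, 159.86, 180, 180, 180].

### API

Orientations are given as [roll, pitch, yaw] about the fixed x, y, z axes, in that order (R = Rz(yaw) Ry(pitch) Rx(roll)).
In Python, from bench import sense, snapshot, hand_in, grip_depth gives the robot as it stands. The module is installed in compiled form; this text tells all that it offers.
- The arm moves only by the tool apply_moves, never from a script. Its argument "series" is text: rows parted by semicolons, each of 5 numbers parted by spaces: the shift along the tool's x, y, z each as a share of 0.3 m, from -1 to 1, then the turn about the tool's z as a share of 2 rad, from -1 to 1, then the gripper's target within -1 to 1 (shut at 1, half-way at 0, fully open at -1). In form: tx ty tz twist gripper; .... A call has 1 to 5 rows; each row shifts and turns the commanded pose from where the row before left it, along the tool's axes as they then stand; what a row does not reach is not made up. A row lasts 1/12 s, in which the tool goes at most 41.7 mm and 7.16 degrees, less where a joint would pass 70% of its speed; a pose out of reach is approached as far as the arm can. A call with a number of a shift or a turn outside -1 to 1 is refused whole. A call with a gripper value outside its range is refused whole. The fingers move at their own pace and stop on an object; "squeeze" is the grip in N (left out, the last holds). Time passes only in rows, so rows that do not move let the fingers close. It gives the time, the measured TCP pose, the force, the opening and the grip force at its end, in the units of the state.
- sense(): the state, without advancing time (a new reading comes with each control period).
- snapshot(name): name is "scene" or "side" or "wrist"; returns a dict with "frame" (384x512x3 uint8, blue, green, red), "depth" (384x512 float32, mm along the optical axis (not along the pixel's ray), 0 where there is no reading), "intrinsics" (3x3 intrinsics, pixels), "extrinsics" (4x4, takes a point from camera to world coordinates); the wrist camera has in their place "tool_from_camera" (4x4, takes a point from camera to tool coordinates, whose origin is the TCP and whose axes are the flange's). Camera axes: x right, y down, z forward; pixel columns grow to the right and rows downward; lengths in mm; the calibration is good to about 2 mm. A picture is of the moment at which its call begins: read the wrist's pose just before it.
- hand_in(): hands the job in; it is judged then, once.
The state is a dict: "time": time; "joint_pos": joint angles; "qd": joint speeds; "joint_efforts": joint torques, N m; "tool_pos": TCP position; "tcp_rot": TCP orientation; "ft_force": force on the tool from outside, world axes, zero at the start; "wrist_torque": the same for the moment, N m; "finger_gap": finger opening in mm; "grip_force": force on a finger pad.
Only numpy, scipy, OpenCV 4.12 (cv2) and the standard library are available. Lean on these libraries where they do the work, as an engineer would, in place of code of your own. Each camera call takes 0.05 s, during which the arm holds its last target. There are 200 camera calls.

## Working session

There is one attempt and no reset: what is moved stays moved. The work goes in short steps, Python scripts to look and compute and a tool call to move; the robot and the scene stay as the last step left them, time stands still between calls to the robot, and variables do not carry over. Pictures are saved under pics/ and viewed, at most 10 in all, crops included, and the job is handed in when it is done.

Besides the shell and the picture viewer there is one more tool, called as name(argument=value, ...) on one line, values as JSON. apply_moves: Moves the arm, as the interface text tells. Its arguments: {"type":"object","properties":{"series":{"type":"string"},"squeeze":{"type":"number"}},"required":["series"]}

```bash
mkdir -p pics
cat > h.py <<'E'
import numpy as np, cv2
from bench import sense, snapshot, hand_in, grip_depth
def P(s,mask=None):
    K=np.array(s["intrinsics"]);T=np.array(s["extrinsics"]) if "extrinsics" in s else s["T"]
    d=s["depth"];v,u=np.indices(d.shape)
    p=np.stack([(u-K[0,2])/K[0,0]*d,(v-K[1,2])/K[1,1]*d,d],-1)
    return p@T[:3,:3].T+T[:3,3]
def Rm(rpy):
    from scipy.spatial.transform import Rotation as R
    return R.from_euler("xyz",rpy,degrees=True).as_matrix()
def wrist():
    st=sense();T=np.eye(4);T[:3,:3]=Rm(st["tcp_rot"]);T[:3,3]=st["tool_pos"]
    s=snapshot("wrist");s["T"]=T@np.array(s["tool_from_camera"]);return s
E
python3 - <<'E'
from h import *
print(grip_depth if not callable(grip_depth) else grip_depth()); print(sense())
a=snapshot("scene");b=snapshot("side")
cv2.imwrite("pics/a.png",a["frame"]);cv2.imwrite("pics/b.png",b["frame"])
for n,s in(("scene",a),("side",b)):
    print(n,np.array(s["extrinsics"]).round(2).tolist())
    p=P(s);h=cv2.cvtColor(s["frame"],cv2.COLOR_BGR2HSV)
    for c,m in(("red",((h[...,0]<8)|(h[...,0]>172))&(h[...,1]>130)&(h[...,2]>50)),("blue",(abs(h[...,0].astype(int)-110)<14)&(h[...,1]>110)&(h[...,2]>40))):
        k,l,st,ce=cv2.connectedComponentsWithStats(m.astype(np.uint8))
        for i in range(1,k):
            if st[i,4]>60:
                q=p[(l==i)&(s["depth"]>0)];print(c,st[i].tolist(),ce[i].round(),np.percentile(q,[3,50,97],axis=0).round().tolist() if len(q) else 0)
E
```

```text
18.700000000000003
{'time': 0.0, 'joint_pos': array([-7.39908340e+01,  7.51315789e+00,  8.53320498e+01,  6.51756183e-04,
        8.72627766e+01, -4.89196905e+00]), 'qd': array([-0.01266539,  0.01373434, -0.06529557, -0.00860232,  0.02064979,
       -0.03889931]), 'joint_efforts': array([-2.70579752e-03, -5.69412625e+01, -5.00543189e+01, -3.79700487e-04,
        1.51138828e-02,  5.30413251e-05]), 'tool_pos': array([ 213.93012286, -559.95002863,  230.23822986]), 'tcp_rot': array([-1.79892465e+02, -9.85718186e-03,  2.09010940e+01]), 'ft_force': array([-0.26570973, -0.9374715 , -0.61989427]), 'wrist_torque': array([ 0.01450543, -0.00688674, -0.00817102]), 'grip_force': 0.0, 'finger_gap': 85.3973662503523}
scene [[-0.8, -0.4, 0.44, 141.35], [-0.59, 0.54, -0.6, 755.22], [0.0, -0.74, -0.67, 712.29], [0.0, 0.0, 0.0, 1.0]]
red [26, 118, 18, 18, 171] [ 34. 125.] [[758.0, 490.0, 307.0], [764.0, 502.0, 320.0], [774.0, 509.0, 327.0]]
red [63, 138, 13, 14, 100] [ 69. 144.] [[761.0, 448.0, 244.0], [767.0, 457.0, 256.0], [779.0, 463.0, 261.0]]
red [57, 152, 11, 24, 101] [ 62. 163.] [[829.0, 442.0, 1
[... 749 characters left out ...]
, [-0.01, -0.91, -0.42, 522.43], [0.0, 0.0, 0.0, 1.0]]
red [351, 105, 7, 27, 105] [354. 115.] [[840.0, 436.0, 132.0], [848.0, 442.0, 172.0], [854.0, 474.0, 194.0]]
red [243, 217, 30, 18, 374] [257. 225.] [[520.0, 136.0, 5.0], [547.0, 156.0, 20.0], [578.0, 181.0, 23.0]]
red [182, 220, 30, 15, 341] [197. 228.] [[387.0, 139.0, 7.0], [419.0, 158.0, 21.0], [445.0, 182.0, 23.0]]
blue [244, 125, 30, 39, 691] [260. 146.] [[566.0, 503.0, 26.0], [603.0, 517.0, 69.0], [637.0, 550.0, 119.0]]
blue [218, 127, 14, 27, 158] [225. 143.] [[486.0, 497.0, 59.0], [505.0, 509.0, 83.0], [519.0, 536.0, 121.0]]
blue [215, 164, 40, 34, 485] [233. 184.] [[478.0, 335.0, 4.0], [507.0, 353.0, 13.0], [564.0, 432.0, 81.0]]
```

View pics/a.png

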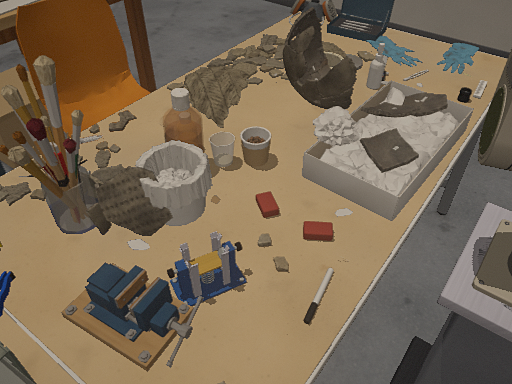

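View pics/b.png

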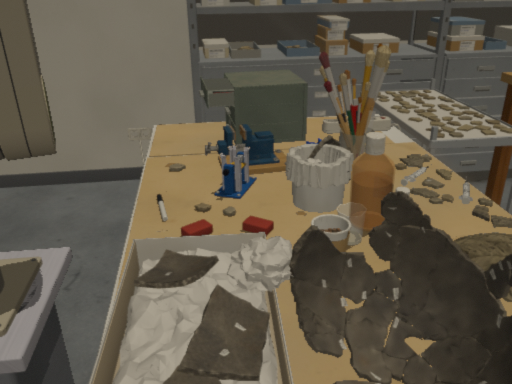

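The scene view shows the blocks at about (267,204) and (318,230), the magazine at (208,272), sherds at (264,240) and (281,264), and the grit cup at (256,145). The vise stands next to the magazine. I'll get rough poses from depth.

```bash
cat >> h.py <<'E'
def redtops(s,zlo=17,zhi=28,hgt=22):
    p=P(s);h=cv2.cvtColor(s["frame"],cv2.COLOR_BGR2HSV)
    m=((h[...,0]<8)|(h[...,0]>172))&(h[...,1]>130)&(h[...,2]>50)&(p[...,2]>zlo)&(p[...,2]<zhi)&(s["depth"]>0)
    k,l,st,ce=cv2.connectedComponentsWithStats(m.astype(np.uint8))
    for i in range(1,k):
        if st[i,4]>100:
            q=p[l==i];r=cv2.minAreaRect(q[:,:2].astype(np.float32))
            bp=cv2.boxPoints(r);e=bp[1]-bp[0];f=bp[2]-bp[1];L=e if np.hypot(*e)>np.hypot(*f) else f
            print("red top",np.round(r[0],1),np.round(r[1],1),"long dir deg",round(np.degrees(np.arctan2(L[1],L[0]))%180,1),"z",np.median(q[:,2]).round(1))
def objs(s,box,zlo,zhi,amin=30):
    p=P(s);x0,x1,y0,y1=box
    m=(p[...,0]>x0)&(p[...,0]<x1)&(p[...,1]>y0)&(p[...,1]<y1)&(p[...,2]>zlo)&(p[...,2]<zhi)&(s["depth"]>0)
    k,l,st,ce=cv2.connectedComponentsWithStats(m.astype(np.uint8))
    for i in range(1,k):
        if st[i,4]>amin:
            q=p[l==i];r=cv2.minAreaRect(q[:,:2].astype(np.float32));bgr=s["frame"][l==i].mean(0).round()
            print(st[i,:2],"n",st[i,4],"c",np.round(r[0]),"sz",np.round(r[1]),"a",round(r[2]),"zmax",np.percentile(q[:,2],98).round(),"bgr",bgr)
E
python3 - <<'E'
from h import *
for n in("scene","side"):
    s=snapshot(n);print(n);redtops(s);objs(s,(300,720,0,480),7,500)
    p=P(s);print("magtop");objs(s,(440,600,330,470),55,110,5)
E
```

```text
scene
red top [548. 170.] [35.8 62.7] long dir deg 144.7 z 21.6
red top [413.5 170.5] [59.2 37.1] long dir deg 31.5 z 21.7
[240 126] n 976 c [676.  40.] sz [76. 79.] a 16 zmax 76.0 bgr [ 84. 101. 115.]
[221 137] n 216 c [711. 100.] sz [46. 14.] a 83 zmax 72.0 bgr [108. 125. 137.]
[135 145] n 3937 c [676. 308.] sz [201.  87.] a 90 zmax 130.0 bgr [ 96. 107. 115.]
[302 147] n 2470 c [422.  19.] sz [ 40. 245.] a 89 zmax 75.0 bgr [106. 117. 126.]
[256 191] n 407 c [548. 169.] sz [39. 64.] a 54 zmax 24.0 bgr [ 47.  61. 123.]
[303 221] n 498 c [414. 170.] sz [62. 40.] a 32 zmax 24.0 bgr [ 47.  60. 123.]
[167 231] n 2305 c [521. 403.] sz [144.  61.] a 61 zmax 102.0 bgr [80. 88. 96.]
[258 233] n 119 c [493. 254.] sz [27. 27.] a 40 zmax 14.0 bgr [ 87. 108. 122.]
[273 256] n 161 c [428. 286.] sz [25. 36.] a 51 zmax 14.0 bgr [ 81. 107. 125.]
[304 268] n 383 c [331. 302.] sz [ 13. 132.] a 10 zmax 15.0 bgr [103. 113. 121.]
[172 296] n 122 c [520. 470.] sz [19. 49.] a 89 zmax 25.0 bgr [ 81. 106. 127.]
magtop
[167 231] n 1599 c [520. 403.] sz [144.  58.] a 64 zmax 102.0 bgr [ 81.  96. 107.]
side
red top [549.5 162.3] [34.9 59.7] long dir deg 145.3 z 21.6
red top [415.5 162.6] [59.5 36.7] long dir deg 31.3 z 21.4
[220 145] n 1082 c [534. 415.] sz [183.  65.] a 62 zmax 101.0 bgr [78. 75. 72.]
[285 144] n 2254 c [677. 281.] sz [ 86. 158.] a 0 zmax 130.0 bgr [100. 114. 120.]
[157 194] n 128 c [333. 299.] sz [ 12. 133.] a 10 zmax 14.0 bgr [100. 115. 122.]
[194 203] n 74 c [431. 283.] sz [26. 37.] a 45 zmax 13.0 bgr [ 64.  92. 107.]
[311 205] n 935 c [695.  52.] sz [116.  78.] a 37 zmax 76.0 bgr [ 93. 110. 119.]
[223 206] n 69 c [495. 250.] sz [26. 29.] a 34 zmax 14.0 bgr [ 71.  96. 108.]
[130 216] n 3111 c [442.  98.] sz [284. 196.] a 0 zmax 75.0 bgr [ 87. 101. 122.]
magtop
[220 145] n 587 c [520. 397.] sz [138.  56.] a 65 zmax 102.0 bgr [81. 81. 81.]
```

apply_moves(series="0.07 -0.092 -0.03 0 -1;0.07 -0.092 -0.03 0 -1;0.07 -0.092 -0.03 0 -1;0.07 -0.092 -0.03 0 -1;0.07 -0.092 -0.03 0 -1", squeeze=60)

```text
time: 0.62
tool_pos: [263.0, -392.5, 276.3]
tcp_rot: [-180.0, -0.0, 20.9]
ft_force: [0.3, 0.3, 0.2]
finger_gap: 85.3
grip_force: 0.0
```

apply_moves(series="0.07 -0.092 -0.03 0 -1;0.07 -0.092 -0.03 0 -1;0.07 -0.092 -0.03 0 -1;0.07 -0.092 0 0 -1;0.07 -0.092 0 0 -1")

```text
time: 1.03
tool_pos: [312.0, -226.4, 304.0]
tcp_rot: [179.9, -0.0, 20.9]
ft_force: [0.7, -0.1, 0.1]
finger_gap: 86.0
grip_force: 0.0
```

apply_moves(series="0.07 -0.092 0 0 -1;0.07 -0.092 0 0 -1;0.07 -0.092 0 0 -1;0.07 -0.092 0 0 -1;0.07 -0.092 0 0 -1")

```text
time: 1.45
tool_pos: [360.7, -59.7, 303.4]
tcp_rot: [180.0, -0.0, 20.9]
ft_force: [0.2, -0.4, -0.9]
finger_gap: 85.4
grip_force: 0.0
```

apply_moves(series="0.07 -0.092 0 0 -1;0.07 -0.092 0 0 -1;0.07 -0.092 0 0 -1;0.07 -0.092 0 0 -1;0.07 -0.092 0 0 -1")

```text
time: 1.87
tool_pos: [409.5, 106.9, 303.3]
tcp_rot: [180.0, -0.0, 20.9]
ft_force: [1.0, -0.1, 0.3]
finger_gap: 85.2
grip_force: 0.0
```

apply_moves(series="0.07 -0.092 0 0 -1;0.07 -0.092 0 0 -1;0 0 0 0 -1;0 0 0 0 -1")

```text
time: 2.2
tool_pos: [428.7, 173.0, 302.6]
tcp_rot: [-180.0, 0.1, 21.1]
ft_force: [0.1, -0.7, 0.2]
finger_gap: 85.3
grip_force: 0.0
```

Run:
```python
from h import *
st=sense();print(st["time"],st["tool_pos"],st["tcp_rot"])
s=wrist();cv2.imwrite("pics/w1.png",s["frame"]);print(np.round(s["tool_from_camera"],2).tolist(),np.round(s["intrinsics"],1).tolist())
redtops(s);objs(s,(300,720,0,480),7,120,200)
```

```text
2.2 [428.71477565 173.01274674 302.58199245] [-1.79990003e+02  9.80243539e-02  2.10954918e+01]
[[-0.0, -0.96, -0.29, 74.36], [1.0, -0.0, 0.0, -0.42], [-0.0, -0.29, 0.96, -142.01], [0.0, 0.0, 0.0, 1.0]] [[275.4, 0.0, 253.0], [0.0, 275.4, 195.3], [0.0, 0.0, 1.0]]
red top [549.9 167.1] [36.3 60. ] long dir deg 144.0 z 21.4
red top [416.8 168.3] [59.8 35.8] long dir deg 32.0 z 21.3
[46  0] n 4479 c [522. 405.] sz [149.  72.] a 81 zmax 102.0 bgr [61. 87. 98.]
[384   0] n 3817 c [672.  38.] sz [65. 78.] a 11 zmax 76.0 bgr [66. 84. 99.]
[264  61] n 1215 c [551. 166.] sz [38. 62.] a 54 zmax 23.0 bgr [ 39.  53. 133.]
[209  91] n 305 c [496. 253.] sz [29. 26.] a 42 zmax 13.0 bgr [ 84. 110. 125.]
[177 121] n 316 c [432. 284.] sz [30. 31.] a 33 zmax 13.0 bgr [ 76. 107. 125.]
[299 124] n 4816 c [424.  16.] sz [ 38. 245.] a 89 zmax 75.0 bgr [ 98. 112. 119.]
[239 148] n 944 c [417. 167.] sz [62. 38.] a 32 zmax 23.0 bgr [ 40.  54. 135.]
[119 175] n 559 c [333. 301.] sz [ 12. 130.] a 10 zmax 13.0 bgr [108. 122. 128.]
```

View pics/w1.png

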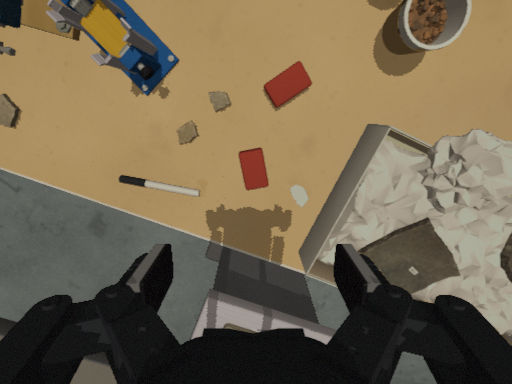

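The wrist view shows the blocks at (254,168) and (288,84), the sherds at (188,132) and (219,100), and the magazine at top left. I'll pick the near block first.

apply_moves(series="-0.0215 0.0015 0 -0.0475 -1;-0.0215 0.0015 0.1 -0.0475 -1;0 0 0.12 0 -1;0 0 0.12 0 -1;0 0 0.12 0 -1")

```text
time: 2.67
tool_pos: [417.7, 164.2, 164.5]
tcp_rot: [180.0, -0.1, 31.7]
ft_force: [-0.0, -0.2, -0.5]
finger_gap: 85.5
grip_force: 0.0
```

apply_moves(series="0 0 0.1 0 -1;0 0 0.08 0 -1;0 0 0.02 0 -1;0 0 0 0 -1;0 0 0 0 -1")

```text
time: 3.08
tool_pos: [418.3, 165.0, 106.6]
tcp_rot: [180.0, -0.1, 31.7]
ft_force: [0.1, 0.6, 0.5]
finger_gap: 85.4
grip_force: 0.0
```

Run:
```python
from h import *
st=sense();print(st["tool_pos"],st["tcp_rot"])
s=wrist();redtops(s,15,28)
```

```text
[418.27408357 165.04550065 106.59537604] [ 1.79974451e+02 -6.11584302e-02  3.17257103e+01]
red top [549.8 167.3] [37.  60.7] long dir deg 144.1 z 21.4
red top [416.7 168.5] [60.6 36.8] long dir deg 32.1 z 21.3
```

apply_moves(series="0 -0.011 0.1 0 -1;0 0 0.1 0 -1;0 0 0.1 0 -1;0 0 0.045 0 -1;0 0 0 0 -1")

```text
time: 3.55
tool_pos: [414.7, 167.9, 0.4]
tcp_rot: [-180.0, 0.2, 31.8]
ft_force: [-0.5, 0.1, 0.5]
finger_gap: 85.5
grip_force: 0.0
```

apply_moves(series="0 0 0 0 1;0 0 0 0 1;0 0 0 0 1;0 0 0 0 1;0 0 0 0 1")

```text
time: 3.97
tool_pos: [417.8, 168.9, 3.9]
tcp_rot: [179.9, -0.2, 31.8]
ft_force: [-1.9, -1.2, 9.7]
finger_gap: 36.9
grip_force: 60.9
```

apply_moves(series="0 0 0 0 1;0 0 0 0 1;0 0 0 0 1")

```text
time: 4.22
tool_pos: [417.8, 168.9, 4.0]
tcp_rot: [179.9, -0.2, 31.8]
ft_force: [-1.8, -1.0, 8.4]
finger_gap: 36.7
grip_force: 60.8
```

apply_moves(series="0 0 -0.12 0 1;0 0 -0.12 0 1;0 0 -0.12 0 1;0 0 -0.12 0 1;0 0 -0.12 0 1")

```text
time: 4.63
tool_pos: [415.7, 168.3, 184.4]
tcp_rot: [180.0, -0.1, 31.8]
ft_force: [0.6, -0.5, -0.3]
finger_gap: 36.7
grip_force: 60.7
```

apply_moves(series="0.09 -0.064 -0.04 0 1;0.105 -0.075 -0.04 0 1;0.105 -0.075 -0.04 0 1;0.105 -0.075 0 0 1;0.105 -0.075 0 0 1")

```text
time: 5.05
tool_pos: [489.6, 344.0, 220.2]
tcp_rot: [180.0, -0.2, 31.8]
ft_force: [0.5, -1.1, -0.6]
finger_gap: 36.7
grip_force: 60.7
```

apply_moves(series="0 0 0 -0.0545 1;0 0 0 -0.0545 1;0 0 0 -0.0545 1;0 0 0 -0.0545 1;0 0 0 -0.0545 1")

```text
time: 5.47
tool_pos: [488.4, 342.0, 218.4]
tcp_rot: [180.0, -0.0, 63.3]
ft_force: [0.4, -0.5, -0.6]
finger_gap: 36.5
grip_force: 60.7
```

apply_moves(series="0 0 0 0 1;0 0 0 0 1;0 0 0 0 1")

```text
time: 5.72
tool_pos: [488.4, 341.8, 218.2]
tcp_rot: [180.0, -0.0, 62.8]
ft_force: [0.4, 0.7, -0.3]
finger_gap: 36.8
grip_force: 60.7
```

Run:
```python
from h import *
st=sense();print(st["tool_pos"],st["tcp_rot"],st["finger_gap"])
s=wrist();cv2.imwrite("pics/w2.png",s["frame"]);np.savez("w2.npz",d=s["depth"],f=s["frame"],K=s["intrinsics"],T=s["T"])
objs(s,(420,620,300,480),98,108,20)
print("hous");objs(s,(420,620,300,480),76,84,20)
print("red");redtops(s,150,300)
```

```text
[488.4444507  341.80562861 218.24634951] [ 1.79985073e+02 -2.70037564e-02  6.28008658e+01] 36.75615099613691
[148  67] n 27 c [460. 479.] sz [2. 9.] a 90 zmax 102.0 bgr [68. 79. 86.]
[232  71] n 69 c [524. 442.] sz [5. 9.] a 63 zmax 103.0 bgr [119. 121. 128.]
[269  70] n 69 c [553. 428.] sz [5. 9.] a 63 zmax 102.0 bgr [118. 121. 127.]
[282  74] n 110 c [559. 417.] sz [14.  5.] a 64 zmax 103.0 bgr [124. 134. 144.]
[224  76] n 94 c [513. 439.] sz [14.  5.] a 61 zmax 104.0 bgr [135. 140. 147.]
[282 143] n 79 c [533. 364.] sz [13.  5.] a 64 zmax 103.0 bgr [130. 138. 147.]
[227 144] n 80 c [487. 386.] sz [14.  5.] a 67 zmax 103.0 bgr [132. 137. 144.]
[236 157] n 53 c [492. 375.] sz [4. 9.] a 64 zmax 103.0 bgr [139. 142. 148.]
[270 156] n 49 c [521. 361.] sz [4. 9.] a 61 zmax 103.0 bgr [141. 145. 151.]
hous
[248  37] n 123 c [551. 462.] sz [ 9. 11.] a 63 zmax 79.0 bgr [28. 28. 30.]
[243  56] n 605 c [542. 441.] sz [22. 24.] a 63 zmax 83.0 bgr [119.  85.  50.]
[246 151] n 451 c [504. 362.] sz [22. 24.] a 64 zmax 83.0 bgr [118.  87.  55.]
[253 179] n 85 c [494. 341.] sz [ 9. 11.] a 63 zmax 79.0 bgr [30. 33. 38.]
red
red top [487.6 341.6] [60.6 38.3] long dir deg 62.5 z 235.4
```

View pics/w2.png

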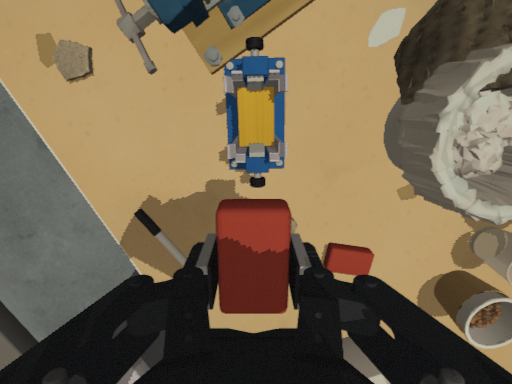

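The view shows the pocket between its four guides at about (256,115), with its yellow follower visible. The held block is square in the fingers at (254,255).

```bash
cat >> h.py <<'E'
def mag(s):
    p=P(s);h=cv2.cvtColor(s["frame"],cv2.COLOR_BGR2HSV)
    out=[]
    for lo,hi,amin in((98,106,25),(76,84,40)):
        m=(abs(p[...,0]-523)<75)&(abs(p[...,1]-401)<75)&(p[...,2]>lo)&(p[...,2]<hi)&(s["depth"]>0)&~((abs(p[...,0]-460)<12)&(p[...,1]>455))
        m&=~(((h[...,0]<8)|(h[...,0]>172))&(h[...,1]>130))
        k,l,st,ce=cv2.connectedComponentsWithStats(m.astype(np.uint8))
        c=[cv2.minAreaRect(p[l==i][:,:2].astype(np.float32))[0] for i in range(1,k) if st[i,4]>amin]
        c=np.array(c);u=np.array([np.cos(np.radians(64)),np.sin(np.radians(64))]);d=(c-c.mean(0))@u
        a=c[d>0];b=c[d<0];v=a.mean(0)-b.mean(0)
        print(len(a),len(b),"centre",((a.mean(0)+b.mean(0))/2).round(2),"dir",np.degrees(np.arctan2(v[1],v[0])).round(2),"sep",np.hypot(*v).round(1))
E
python3 - <<'E'
from h import *
z=np.load("w2.npz");s=dict(depth=z["d"],frame=z["f"],intrinsics=z["K"],T=z["T"])
mag(s);redtops(s,228,245)
E
```

```text
4 4 centre [522.66 401.54] dir 64.24 sep 67.0
2 2 centre [522.71 401.49] dir 64.49 sep 110.4
red top [487.6 341.6] [60.6 38.3] long dir deg 62.5 z 235.5
```

apply_moves(series="0 0 0 -0.014 1;0.077 0.006 0 0 1;0.077 0.006 0 0 1;0.077 0.006 0 0 1;0 0 0.1 0 1")

```text
time: 6.18
tool_pos: [527.5, 407.1, 195.2]
tcp_rot: [179.6, -0.7, 64.5]
ft_force: [2.1, 1.7, 1.4]
finger_gap: 36.3
grip_force: 60.7
```

apply_moves(series="0 0 0.1 0 1;0 0 0.1 0 1;0 0 0.03 0 1;0 0 0 0 1;0 0 0 0 1")

```text
time: 6.6
tool_pos: [523.0, 402.0, 119.4]
tcp_rot: [-180.0, 0.0, 64.6]
ft_force: [-0.2, -0.5, -0.1]
finger_gap: 36.8
grip_force: 60.7
```

Run:
```python
from h import *
st=sense();print(st["tool_pos"],st["tcp_rot"],st["finger_gap"])
s=wrist();cv2.imwrite("pics/w3.png",s["frame"])
redtops(s,120,145)
mag(s)
```

```text
[522.9971276  402.03511016 119.37010958] [-1.79988121e+02  1.73329360e-02  6.45629039e+01] 36.81864559642157
red top [522.1 401.9] [60.5 38.5] long dir deg 64.1 z 136.5
2 2 centre [537.04 432.15] dir 64.29 sep 8.4
1 1 centre [546.63 451.74] dir 63.94 sep 22.8
```

View pics/w3.png

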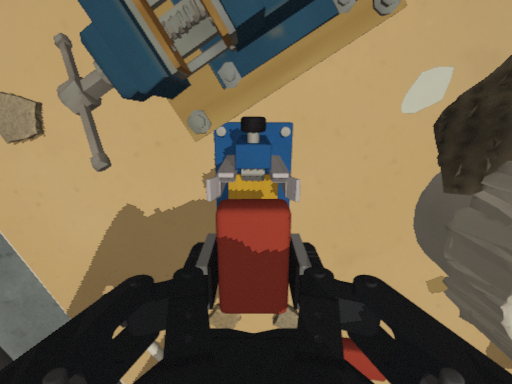

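The block lines up with the pocket to within about 1 mm. I'll go down in small steps.

apply_moves(series="0 0.002 0.02 0 1;0 0 0.02 0 1;0 0 0.02 0 1;0 0 0.02 0 1;0 0 0 0 1")

```text
time: 7.07
tool_pos: [523.2, 401.7, 93.4]
tcp_rot: [-180.0, 0.0, 64.6]
ft_force: [0.9, 1.8, -2.7]
finger_gap: 36.5
grip_force: 60.6
```

apply_moves(series="0 0 0.015 0 1;0 0 0.015 0 1;0 0 0.015 0 1;0 0 0.015 0 1;0 0 0 0 1")

```text
time: 7.48
tool_pos: [523.3, 401.8, 75.7]
tcp_rot: [-180.0, 0.0, 64.6]
ft_force: [0.6, 2.2, -0.9]
finger_gap: 36.7
grip_force: 60.7
```

apply_moves(series="0 0 0.015 0 1;0 0 0.015 0 1;0 0 0.015 0 1;0 0 0 0 1")

```text
time: 7.82
tool_pos: [523.5, 401.7, 62.5]
tcp_rot: [-180.0, 0.0, 64.6]
ft_force: [1.7, 1.7, 0.9]
finger_gap: 36.8
grip_force: 61.1
```

Run:
```python
from h import *
st=sense();print(st["tool_pos"],st["ft_force"])
s=wrist();redtops(s,55,140)
for n in("scene","side"):
    a=snapshot(n);objs(a,(480,565,350,450),50,110,8)
    h=cv2.cvtColor(a["frame"],cv2.COLOR_BGR2HSV);redtops(a,30,120)
    if n=="scene":cv2.imwrite("pics/s1.png",cv2.resize(a["frame"][210:320,140:260],None,fx=5,fy=5))
```

```text
[523.48179949 401.69268811  62.47280644] [1.69340588 1.66201062 0.90153217]
red top [522.7 401.5] [66.  38.9] long dir deg 63.2 z 79.7
[216 232] n 53 c [522. 362.] sz [ 8. 15.] a 62 zmax 103.0 bgr [119. 123. 132.]
[175 238] n 1155 c [516. 404.] sz [114.  58.] a 54 zmax 103.0 bgr [82. 81. 95.]
red top [530.4 420. ] [24.6 38. ] long dir deg 140.4 z 80.1
[220 145] n 607 c [521. 400.] sz [78. 98.] a 3 zmax 109.0 bgr [66. 65. 70.]
```

View pics/s1.png

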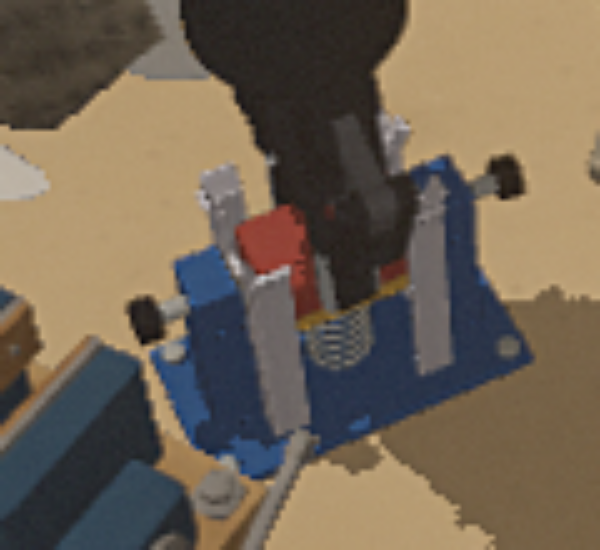

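The block is upright in the guides and on the brass plate, with its top at about z = 80. I'll keep pressing.

apply_moves(series="0 0 0.015 0 1;0 0 0.015 0 1;0 0 0.015 0 1;0 0 0.015 0 1;0 0 0.01 0 1")

```text
time: 8.38
tool_pos: [523.7, 401.9, 41.8]
tcp_rot: [180.0, -0.0, 64.6]
ft_force: [2.8, 0.3, 3.3]
finger_gap: 36.5
grip_force: 61.4
```

apply_moves(series="0 0 0 0 1;0 0 0 0 1")

```text
time: 8.55
tool_pos: [523.4, 401.7, 41.9]
tcp_rot: [-180.0, 0.0, 64.6]
ft_force: [1.5, 0.5, 4.0]
finger_gap: 37.0
grip_force: 61.3
```

Run:
```python
from h import *
st=sense();print(st["tool_pos"],st["ft_force"])
s=wrist();redtops(s,35,140)
```

```text
[523.39702811 401.72151814  41.94793708] [1.47500852 0.4893533  4.03328607]
red top [522.8 402.3] [66.4 38.7] long dir deg 63.6 z 59.2
```

apply_moves(series="0 0 0 0 -0.4;0 0 0 0 -0.4;0 0 0 0 -0.4;0 0 0 0 -0.4;0 0 0 0 -0.4")

```text
time: 9.02
tool_pos: [523.2, 401.7, 41.9]
tcp_rot: [-180.0, 0.0, 64.6]
ft_force: [-1.0, -0.3, 0.0]
finger_gap: 59.7
grip_force: 0.0
```

apply_moves(series="0 0 -0.1 0 -0.4;0 0 -0.1 0 -0.4;0 0 -0.1 0 -0.4;0 0 -0.1 0 -0.4;0 0 -0.1 0 -0.4")

```text
time: 9.43
tool_pos: [523.3, 401.6, 193.7]
tcp_rot: [-180.0, 0.0, 64.6]
ft_force: [0.8, -0.0, -0.6]
finger_gap: 59.9
grip_force: 0.0
```

Run:
```python
from h import *
st=sense();print(st["tool_pos"],st["tcp_rot"],st["finger_gap"],st["joint_pos"].round())
s=wrist();redtops(s,15,140);mag(s)
p=P(s);h=cv2.cvtColor(s["frame"],cv2.COLOR_BGR2HSV)
cv2.imwrite("pics/w4.png",cv2.resize(s["frame"][100:330,180:340],None,fx=2.5,fy=2.5,interpolation=cv2.INTER_CUBIC))
```

```text
[523.26117136 401.64609255 193.66374558] [-1.79990720e+02  1.40431292e-02  6.46179244e+01] 59.92958717816778 [33. 18. 77.  0. 85. 58.]
red top [523.7 402.6] [64.8 36.9] long dir deg 64.9 z 62.4
4 4 centre [522.76 401.83] dir 64.26 sep 67.2
2 2 centre [523.27 402.97] dir 64.22 sep 107.9
```

View pics/w4.png

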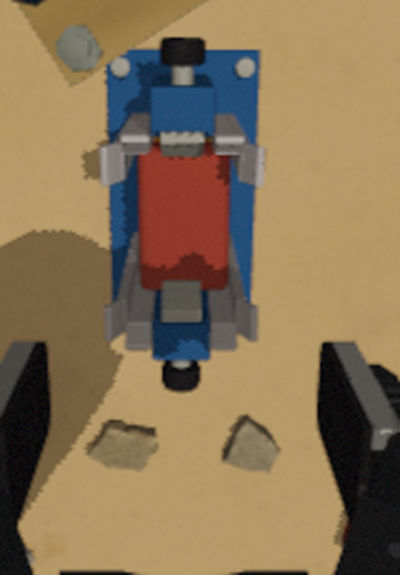

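The first block is held, with both catches over its ends at (182,145) and (182,300) in the crop. Next is the second block.

apply_moves(series="-0.095 0.059 0 0 -1;-0.095 0.059 0 0 -1;-0.095 0.059 0 0 -1;-0.095 0.059 0 0 -1;-0.095 0.059 0 0 -1")

```text
time: 9.9
tool_pos: [542.2, 233.7, 192.1]
tcp_rot: [-180.0, 0.0, 64.6]
ft_force: [-0.1, 0.3, 0.5]
finger_gap: 85.3
grip_force: 0.0
```

apply_moves(series="-0.095 0.059 0 0 -1;-0.095 0.059 0 0 -1;0 0 0 -0.058 -1;0 0 0 -0.058 -1;0 0 0 -0.058 -1")

```text
time: 10.32
tool_pos: [550.0, 167.5, 192.2]
tcp_rot: [-180.0, -0.0, 84.8]
ft_force: [-0.7, -0.1, 0.3]
finger_gap: 85.7
grip_force: 0.0
```

apply_moves(series="0 0 0 -0.058 -1;0 0 0 -0.058 -1;0 0 0 -0.058 -1;0 0 0 -0.058 -1;0 0 0 -0.058 -1")

```text
time: 10.73
tool_pos: [549.8, 168.4, 192.0]
tcp_rot: [-180.0, -0.0, 118.1]
ft_force: [-0.4, 1.0, -0.6]
finger_gap: 85.6
grip_force: 0.0
```

apply_moves(series="0 0 0.06 -0.058 -1;0 0 0.06 -0.058 -1;0 0 0.08 -0.058 -1;0 0 0.08 -0.058 -1;0 0 0 0 -1")

```text
time: 11.15
tool_pos: [546.2, 167.7, 102.5]
tcp_rot: [-179.6, -0.3, 144.7]
ft_force: [-2.0, -0.3, -0.7]
finger_gap: 85.3
grip_force: 0.0
```

apply_moves(series="0 0 0 0 -1;0 0 0 0 -1")

```text
time: 11.32
tool_pos: [550.5, 168.6, 109.6]
tcp_rot: [180.0, 0.0, 144.2]
ft_force: [0.9, -1.0, 0.5]
finger_gap: 85.4
grip_force: 0.0
```

Run:
```python
from h import *
st=sense();print(st["tool_pos"],st["tcp_rot"])
s=wrist();redtops(s,15,28)
```

```text
[550.53996449 168.63720048 109.57862792] [1.79950482e+02 4.30294965e-02 1.44150677e+02]
red top [549.6 167.4] [36.8 60.5] long dir deg 143.9 z 21.4
```

apply_moves(series="0 -0.005 0.1 0 -1;0 0 0.1 0 -1;0 0 0.1 0 -1;0 0 0.053 0 -1;0 0 0 0 -1")

```text
time: 11.78
tool_pos: [547.0, 166.8, -0.3]
tcp_rot: [-179.8, -0.2, 144.2]
ft_force: [-0.9, 0.0, -0.2]
finger_gap: 85.0
grip_force: 0.0
```

apply_moves(series="0 0 0 0 1;0 0 0 0 1;0 0 0 0 1;0 0 0 0 1;0 0 0 0 1")

```text
time: 12.2
tool_pos: [551.2, 167.7, 5.0]
tcp_rot: [179.8, 0.2, 144.4]
ft_force: [-1.4, -0.4, 8.5]
finger_gap: 36.5
grip_force: 61.6
```

apply_moves(series="0 0 0 0 1;0 0 0 0 1;0 0 -0.05 0 1;0 0 -0.12 0 1;0 0 -0.12 0 1")

```text
time: 12.62
tool_pos: [547.4, 166.9, 89.1]
tcp_rot: [-179.8, -0.1, 144.4]
ft_force: [1.1, 0.8, 0.6]
finger_gap: 36.4
grip_force: 60.5
```

apply_moves(series="0 0 -0.12 0 1;0 0 -0.12 0 1;0 0 -0.12 0 1;0 0 -0.08 0 1;0 0 0 0 1")

```text
time: 13.03
tool_pos: [552.6, 168.0, 230.1]
tcp_rot: [179.5, 0.5, 144.4]
ft_force: [1.2, 0.7, 0.5]
finger_gap: 36.9
grip_force: 60.5
```

apply_moves(series="0 0 0 0.058 1;0 0 0 0.058 1;0 0 0 0.058 1;0 0 0 0.058 1;0 0 0 0.058 1")

```text
time: 13.45
tool_pos: [549.0, 167.2, 221.5]
tcp_rot: [180.0, 0.0, 110.8]
ft_force: [0.2, 0.3, -0.3]
finger_gap: 36.7
grip_force: 60.6
```

apply_moves(series="0 0 0 0.058 1;0 0 0 0.058 1;0 0 0 0.058 1;0 0 0 0.058 1;0 0 0 0.058 1")

```text
time: 13.87
tool_pos: [549.0, 167.3, 221.5]
tcp_rot: [180.0, -0.0, 77.6]
ft_force: [-0.8, -0.2, 0.2]
finger_gap: 36.5
grip_force: 60.6
```

apply_moves(series="0 0 0 0.058 1;0 0 0 0.059 1;0 0 0 0 1;0 0 0 0 1")

```text
time: 14.2
tool_pos: [549.0, 167.2, 221.4]
tcp_rot: [180.0, -0.0, 64.7]
ft_force: [-0.0, 0.7, 0.6]
finger_gap: 36.5
grip_force: 60.6
```

apply_moves(series="0.096 -0.059 0 0 1;0.096 -0.059 0 0 1;0.096 -0.059 0 0 1;0.096 -0.059 0 0 1;0.096 -0.059 0 0 1")

```text
time: 14.62
tool_pos: [530.8, 336.8, 221.5]
tcp_rot: [180.0, -0.0, 64.7]
ft_force: [1.3, 0.7, -0.2]
finger_gap: 36.5
grip_force: 60.6
```

apply_moves(series="0.096 -0.059 0 0 1;0.094 -0.057 0 0 1;0 0 0.1 0 1;0 0 0.1 0 1;0 0 0.1 0 1")

```text
time: 15.03
tool_pos: [524.3, 403.0, 130.9]
tcp_rot: [179.9, -0.1, 64.9]
ft_force: [-0.1, 0.1, -0.6]
finger_gap: 36.2
grip_force: 60.5
```

apply_moves(series="0 0 0.04 0 1;0 0 0 0 1;0 0 0 0 1")

```text
time: 15.28
tool_pos: [524.1, 401.5, 119.5]
tcp_rot: [-180.0, 0.1, 64.6]
ft_force: [-0.5, 0.4, 0.4]
finger_gap: 36.9
grip_force: 60.5
```

Run:
```python
from h import *
st=sense();print(st["tool_pos"],st["tcp_rot"])
s=wrist();redtops(s,115,150)
```

```text
[524.14300234 401.45115301 119.47024261] [-1.79966816e+02  5.65413446e-02  6.45911879e+01]
red top [524.  402.6] [61.6 38.5] long dir deg 64.2 z 135.7
```

apply_moves(series="-0.005 -0.003 0 0 1;0 0 0.02 0 1;0 0 0.02 0 1;0 0 0.02 0 1;0 0 0.02 0 1")

```text
time: 15.75
tool_pos: [522.8, 400.7, 94.9]
tcp_rot: [180.0, -0.0, 64.5]
ft_force: [-0.4, 0.5, -0.7]
finger_gap: 36.7
grip_force: 60.5
```

apply_moves(series="0 0 0.015 0 1;0 0 0.015 0 1;0 0 0.015 0 1;0 0 0 0 1")

```text
time: 16.08
tool_pos: [522.2, 400.4, 80.3]
tcp_rot: [-179.9, 0.1, 64.5]
ft_force: [1.2, 0.0, -0.6]
finger_gap: 36.9
grip_force: 60.5
```

Run:
```python
from h import *
st=sense();print(st["tool_pos"],st["tcp_rot"],st["ft_force"])
s=wrist();redtops(s,60,150)
```

```text
[522.18691305 400.36578817  80.34745187] [-1.79942035e+02  9.50836384e-02  6.45046875e+01] [ 1.16923063  0.0415309  -0.58755121]
red top [522.6 402.5] [65.8 39.2] long dir deg 63.0 z 96.5
```

apply_moves(series="0 0 0.015 0 1;0 0 0.015 0 1;0 0 0.015 0 1;0 0 0.015 0 1;0 0 0.015 0 1")

```text
time: 16.55
tool_pos: [524.2, 402.1, 61.1]
tcp_rot: [179.9, -0.2, 64.5]
ft_force: [-0.2, 2.0, 5.9]
finger_gap: 36.5
grip_force: 61.3
```

apply_moves(series="0 0 0.015 0 1;0 0 0.015 0 1;0 0 0.015 0 1;0 0 0.006 0 1;0 0 0 0 1")

```text
time: 16.97
tool_pos: [523.8, 401.8, 45.1]
tcp_rot: [179.9, -0.2, 64.5]
ft_force: [1.2, 1.1, 3.3]
finger_gap: 36.9
grip_force: 61.1
```

Run:
```python
from h import *
st=sense();print(st["tool_pos"],st["ft_force"])
s=wrist();redtops(s,40,150)
```

```text
[523.84789645 401.78359323  45.08307419] [1.15284172 1.10777464 3.26931646]
red top [524.5 403.9] [62.7 38.5] long dir deg 65.8 z 61.4
```

Top at 61.4, so I'll push about 3 mm more, then open and rise.

apply_moves(series="0 0 0.01 0 1;0 0 0 0 1;0 0 0 0 1")

```text
time: 17.27
tool_pos: [523.3, 401.2, 41.7]
tcp_rot: [180.0, -0.1, 64.5]
ft_force: [1.2, 1.0, 4.1]
finger_gap: 36.7
grip_force: 61.2
```

apply_moves(series="0 0 0 0 -0.4;0 0 0 0 -0.4;0 0 0 0 -0.4;0 0 0 0 -0.4;0 0 0 0 -0.4")

```text
time: 17.68
tool_pos: [522.4, 400.4, 40.5]
tcp_rot: [-180.0, 0.1, 64.5]
ft_force: [-0.4, 0.6, -0.3]
finger_gap: 59.8
grip_force: 0.0
```

apply_moves(series="0 0 -0.1 0 -0.4;0 0 -0.1 0 -0.4;0 0 -0.1 0 -0.4;0 0 -0.1 0 -0.4;0 0 -0.1 0 -0.4")

```text
time: 18.1
tool_pos: [522.5, 400.6, 192.3]
tcp_rot: [-180.0, 0.0, 64.5]
ft_force: [0.9, 0.8, 0.3]
finger_gap: 59.7
grip_force: 0.0
```

apply_moves(series="0 0 0 0 -0.4;0 0 0 0 -0.4")

```text
time: 18.27
tool_pos: [524.3, 401.7, 194.3]
tcp_rot: [179.8, -0.3, 64.5]
ft_force: [-0.1, 0.4, 0.1]
finger_gap: 59.9
grip_force: 0.0
```

Run:
```python
from h import *
st=sense();print(st["tool_pos"],st["finger_gap"])
s=wrist();redtops(s,15,140)
a=snapshot("scene")["frame"][210:320,140:260];b=s["frame"][100:280,180:340]
cv2.imwrite("pics/w5.png",np.hstack([cv2.resize(a,(400,400)),cv2.resize(b,(355,400))]))
```

```text
[524.26141967 401.65914416 194.31119013] 59.9385818084542
red top [524.  403.4] [64.2 36.7] long dir deg 64.4 z 62.3
```

View pics/w5.png

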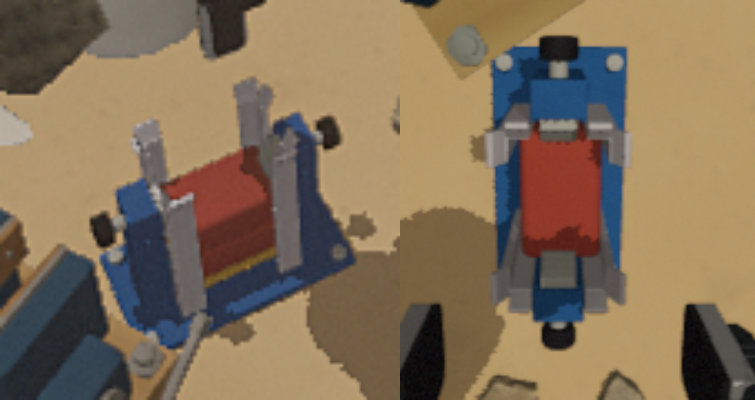

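Both blocks are stacked flat in the pocket on the lowered plate. Both catches are over the upper block at (558,130) and (558,265), and the gripper is clear.

```bash
python3 -c "
from bench import hand_in
print(hand_in())"
```

```text
the job is handed in; nothing more can be done
None
```

Both wax blocks are stacked flat under the catches with the gripper clear, the tub and sherds were not touched, and the job is handed in at about 18 s; no verdict came back.

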